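# Shut the red valve under the sliding cover

## Robot

A 6-joint arm with a two-finger parallel gripper is mounted at the origin on a cart in front of the work surface, level with it; the furniture and walls round the work are solid. World frame = base frame: x ahead of the robot, y to its left, z up, the work surface at z = 0. Lengths are in m, angles in rad, forces in N, time in s.
With the tool pointing down it reaches from about 0.275 to 0.875 m from the base axis. Payload 12.5 kg.
Tool frame: the origin (TCP) lies on the centre line of the jaws, within the pads' length; the fingertips stand r.finger_overhang ahead of it and the grasp point (between the pads) lies 3 mm ahead of it (r.finger_overhang is the distance from the TCP to the fingertips, in m); z points along the fingers, y is the line along which they close (so a half turn about z gives the same grasp; the last joint's range is limited). The gripper opens to 85 mm and grips with 20 to 120 N. Pads are 22 mm wide; open, the fingers measure 114 mm over their backs; the gripper's body (76 mm by 85 mm) begins 54 mm behind the grasp point. The pads swing forward as they close: fully open they stand 13 mm farther back than shut.
Start: joints at [-1.236, 0.351, 1.652, -0, 1.139, -0.085], TCP at [0.224, -0.502, 0.253] pointing down, gripper open.
Joint ranges: [-2.75, 2.75], [-0.79, 2.1], [0.01, 2.65], [-1.57, 4.71], [0.07, 3.14], [-2.87, 2.87]. Speed limits (rad/s): [2.22, 2.22, 2.79, 3.14, 3.14, 3.14].

## Interface

Orientations are given as a unit quaternion [x, y, z, w].
In Python, from cell import r, optics gives the robot as it stands. The module is installed in compiled form; this text tells all that it offers. Calls block until the motion is done:
- r.move_to(position, orientation): joint-space move of the TCP to a pose.
- r.move_linear(position, rot=None, vel=0.15): straight line of the TCP; rot=None keeps the orientation; vel is the mean speed in m/s.
- r.set_joints(angles): joint-space move.
- r.set_gripper(opening, squeeze=None): opening from 0.0 (shut) to 1.0 (fully open); squeeze is the grip in N (None keeps the last); returns when the fingers have stopped.
- r.sleep(seconds).
- r.inverse_kinematics(position, orientation): joint angles nearest the present ones, or None.
- optics.get_image(name): name is "side" or "top" or "wrist"; returns a dict with "pixels" (480x640x3 uint8, red, green, blue), "depth" (480x640 float32, m along the optical axis (not along the pixel's ray), 0 where there is no reading), "fx", "fy", "cx", "cy" (pixels), "camera_from_world" (4x4, takes a point from world to camera coordinates); the wrist camera has in their place "mount" (4x4, takes a point from camera to tool coordinates, whose origin is the TCP and whose axes are the flange's). Camera axes: x right, y down, z forward; pixel columns grow to the right and rows downward; lengths in m; the calibration is good to about 2 mm. A picture is of the moment at which its call begins: read the wrist's pose just before it.
A pose or a line that the arm cannot do raises r.PlanningError and nothing moves.
- r.hand_in(): hands the job in; it is judged then, once.
Readings, each from a call of its own:
- r.current_t(): time.
- r.current_q(): joint angles.
- r.current_qvel(): joint speeds.
- r.current_effort(): joint torques, N m.
- r.current_tool_pos(): TCP position.
- r.current_ee_rot(): TCP orientation.
- r.current_contact_force(): force on the tool from outside, world axes, zero at the start.
- r.current_torque(): the same for the moment, N m.
- r.current_opening(): opening from 0.0 (shut) to 1.0 (fully open).
- r.current_finger_force(): force on a finger pad.
Only numpy, scipy, OpenCV 4.12 (cv2) and the standard library are available. Lean on these libraries where they do the work, as an engineer would, in place of code of your own. Each camera call takes 0.05 s, during which the arm holds its last target. There are 200 camera calls.

## Task

Slide the white cover of the valve box all the way back, away from you, then push the red lever handle clockwise until it is fully shut against its stop. Do it by pushing only: pinch nothing and lift nothing. Leave the cover open, the blue handle as it is, and the ink tin, the bottle and the ink tube where they are.

Things in the scene. Friction and masses are not known exactly. Their poses are not given: they have to be found in the camera images.
- valve_box: fixed grey valve box, 180 (x) x 240 (y) x 64 mm, walls 5 mm; origin under its centre at table height. Its x axis points away from the robot (give or take its yaw), y to the left. Two rails at y = +-125 mm, 73 mm high, run on 165 mm behind it for the open cover. Inside, two lever handles, pivots at x = 30 mm, one at y = -65, one at y = +45 mm; which is red changes
- cover (a joint): slide of the white cover, m: 0 = closed (the box fully covered), 0.15 = slid fully back along the box's +x, away from the robot, against its stop. Cover 178 x 240 x 6 mm, its top 71 mm above the table; it cannot be lifted; it needs about 2 N (plus 8 N per m/s) and stays where it is left
- cover_rib (a point): centre of the black upright finger rib on the cover, 84 mm above the table; moves with the cover. The rib is 14 mm thick along box x, 90 mm wide along box y, its faces stand from 75 to 93 mm and its crown reaches 97 mm above the table. With the cover closed it is 60 mm in front of the box's centre
- red_handle (a joint): hinge of the red lever handle, rad: 0 = open (the lever points along the box's -x, towards the robot), 1.571 = shut (the lever points along the box's +y, to the left) against a hard stop; it grows clockwise seen from above. Both handles start open, 0 to 0.3. It needs about 0.12 N m to turn and stays where it is left; the handle cannot be lifted
- red_axis (a point): pivot of the red lever on its vertical hinge axis, at mid height of the lever, 42 mm above the table; does not move with the lever; its axes are parallel to the box's. The brass pipe and ball valve under the lever run along box x, up to 34 mm above the table
- red_tip (a point): free end of the red lever, 60 mm from the pivot, 42 mm above the table; moves with the lever. The lever is a straight red bar, 16 mm thick between its two flat sides (from 14 to 58 mm from the pivot), sides from 36 to 50 mm and crown up to 54 mm above the table
- blue_handle (a joint): hinge of the blue lever handle, rad: 0 = open (the lever points along the box's -x, towards the robot), 1.571 = shut (the lever points along the box's +y, to the left) against a hard stop; it grows clockwise seen from above. Both handles start open, 0 to 0.3. It needs about 0.12 N m to turn and stays where it is left; the handle cannot be lifted
- blue_axis (a point): pivot of the blue lever on its vertical hinge axis, at mid height of the lever, 42 mm above the table; does not move with the lever; its axes are parallel to the box's. The brass pipe and ball valve under the lever run along box x, up to 34 mm above the table
- blue_tip (a point): free end of the blue lever, 60 mm from the pivot, 42 mm above the table; moves with the lever. The lever is a straight blue bar, 16 mm thick between its two flat sides (from 14 to 58 mm from the pivot), sides from 36 to 50 mm and crown up to 54 mm above the table
- ink_tin: loose tin of ink with grey lid, 78 mm across, 53 mm high, left of the box; origin under its centre
- white_bottle: loose white bottle with green cap, 60 mm across, 134 mm high, standing right of the box; origin under its centre
- ink_tube: loose silvery ink tube with black cap, 38 x 109 x 26 mm, lying right of the box, near the robot; origin under its centre
Things that resemble listed ones, but are neither listed nor needed, are in the scene too. There is more than one size of the ink_tin; the job needs the smaller.

How it is judged:
On the way, in this order (a step that is already met when the one before it is completed fails the run):
1. the cover is slid fully back while the red valve is still open (value of joint cover above 0.135 m and value of joint red_handle below 0.6 rad), for 0.1 s.
2. the red handle is pushed shut (value of joint red_handle above 1.45 rad and value of joint cover above 0.13 m), for 0.2 s.
At the end, for the whole second after the job is handed in: The cover is at least 130 mm open (of 150), the red handle is within 0.12 rad (7 degrees) of its shut stop, the blue lever's tip is within 12 mm of where it began, and the tin, bottle and tube are at rest, upright as they stood, within 20 mm of where they began (all of step 2 and distance of blue_tip from where it was at the start of the episode below 0.012 m and distance of each of ink_tin, white_bottle, ink_tube from where it was at the start of the episode below 0.02 m and linear speed of each of ink_tin, white_bottle, ink_tube below 0.02 m/s and angle between each of ink_tin, white_bottle, ink_tube's own z axis and vertical below 0.2 rad); the robot touches nothing.
It fails at once if the blue handle is moved (its tip by more than 12 mm) (distance of blue_tip from where it was at the start of the episode above 0.012 m).
It fails at once if the tin, bottle or tube is lifted, carried or pushed more than 20 mm, or tipped (distance of any of ink_tin, white_bottle, ink_tube from where it was at the start of the episode above 0.02 m or angle between any of ink_tin, white_bottle, ink_tube's own z axis and vertical above 0.3 rad).
It fails at once if the cover's rib is pinched (fingers press on both of its faces at once, more than 2 N each) (contact force between the fingers and cover_c4 above 2 N and contact force between the fingers and cover_c5 above 2 N).
It fails at once if the red lever is pinched (fingers press on both of its flats at once, more than 2 N each) (contact force between the fingers and red_handle_c3 above 2 N and contact force between the fingers and red_handle_c4 above 2 N).
It also fails if it takes over 40 s, if anything falls off the work surface, if the arm or the gripper's body presses on something with over 40 N, if the wrist force passes 120 N, or if a joint passes its speed limit or range.

## Working session

There is one attempt and no reset: what is moved stays moved. The work goes in short steps, each a Python script; the robot and the scene stay as the last script left them, time stands still between calls to the robot, and variables do not carry over. Pictures are saved under pics/ and viewed, at most 10 in all, crops included, and the job is handed in when it is done.

```bash
mkdir -p pics
python3 - <<'E'
from cell import r, optics
import cv2,numpy as np
for n in("top","side"):
    d=optics.get_image(n); cv2.imwrite(f"pics/{n}0.png",d["pixels"][:,:,::-1]); np.savez(f"pics/{n}0.npz",**d)
    print(n,d["fx"],d["cx"],d["cy"],np.round(d["camera_from_world"],3).tolist())
print(r.finger_overhang,r.current_ee_rot(),r.current_tool_pos(),r.current_t())
E
```

```text
top 527.5695561474218 322.94744444086433 239.45798068041177 [[-0.003, -1.0, 0.001, -0.157], [-0.984, 0.003, -0.177, 0.576], [0.177, -0.001, -0.984, 0.949], [0.0, 0.0, 0.0, 1.0]]
side 477.9846305293534 321.8743776314578 237.83422546197457 [[-0.984, -0.176, -0.01, 0.523], [-0.076, 0.471, -0.879, 0.198], [0.159, -0.864, -0.477, 0.909], [0.0, 0.0, 0.0, 1.0]]
0.022 [ 9.78055598e-01  2.08343423e-01 -6.55857481e-05 -5.11336480e-04] [ 0.22409172 -0.50199211  0.25281581] 0.1
```

View pics/top0.png

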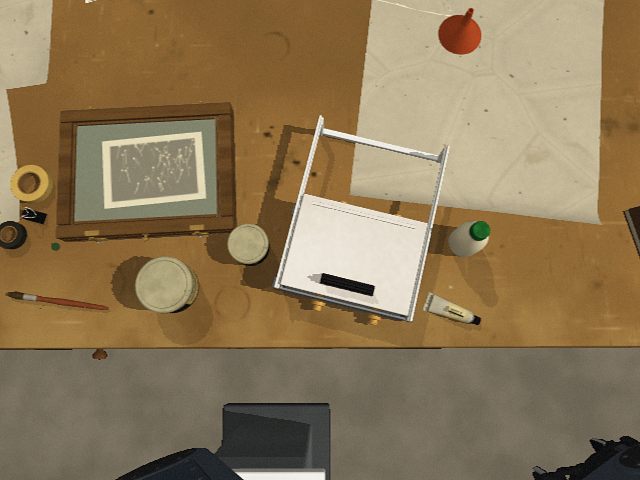

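View pics/side0.png

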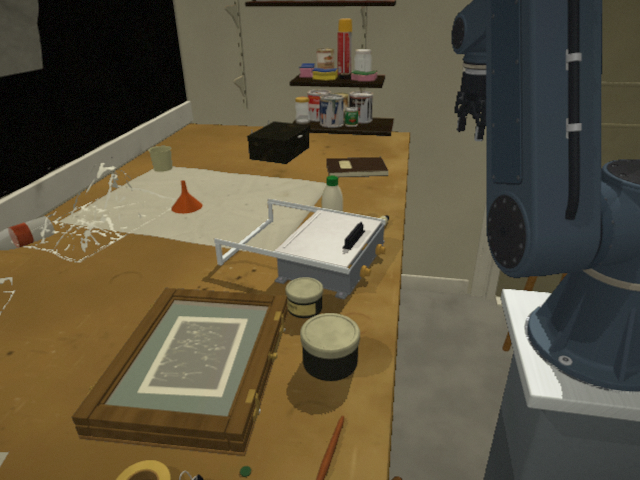

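The top view shows the box yawed clockwise. The white cover spans about (277–425, 195–320), with the black rib at (347,285), and the rails run up to (320,117) and (447,150). There are two candidate tins: the small one at (248,244) and the large one at (166,285). The bottle is at (470,238) and the tube at (452,308). Next I'll measure the cover and rib.

```bash
cat > h.py <<'E'
import numpy as np,cv2
from cell import r,optics
from scipy.spatial.transform import Rotation as R
def cast(d,uv,z,T=None):
    "pixels -> world points on plane height z"
    T=d["camera_from_world"] if T is None else T
    W=np.linalg.inv(T); uv=np.atleast_2d(uv).astype(float)
    ray=np.c_[(uv[:,0]-d["cx"])/d["fx"],(uv[:,1]-d["cy"])/d["fy"],np.ones(len(uv))]@W[:3,:3].T
    o=W[:3,3]; return o+ray*((z-o[2])/ray[:,2])[:,None]
def down(a):
    "tool down, tool x at world angle a"
    return (R.from_euler('z',a)*R.from_euler('x',np.pi)).as_quat()
E
python3 - <<'E'
from h import *
d=np.load("pics/top0.npz"); p=d["pixels"]; hsv=cv2.cvtColor(p,cv2.COLOR_RGB2HSV)
roi=np.zeros(p.shape[:2],np.uint8); roi[190:325,270:432]=1
w=((hsv[...,2]>150)&(hsv[...,1]<40)&(roi>0)).astype(np.uint8)
w=cv2.morphologyEx(w,cv2.MORPH_OPEN,np.ones((7,7)))
c=max(cv2.findContours(w,0,2)[0],key=cv2.contourArea)
P=cast(d,c[:,0],.071)[:,:2]; print("cover",cv2.minAreaRect((P*1000).astype(np.float32)))
roi[:]=0; roi[268:300,315:380]=1
b=((hsv[...,2]<45)&(roi>0)).astype(np.uint8)
c=max(cv2.findContours(b,0,2)[0],key=cv2.contourArea)
P=cast(d,c[:,0],.092)[:,:2]; print("rib",cv2.boundingRect(c),cv2.minAreaRect((P*1000).astype(np.float32)))
print("rails front/back",cast(d,[[277,290],[320,117],[412,320],[447,147]],.073))
print(R.from_quat(r.current_ee_rot()).as_matrix().round(2).tolist())
E
```

```text
cover ((546.2508544921875, -217.35348510742188), (240.64242553710938, 176.50198364257812), 75.87287139892578)
rib (320, 273, 54, 23) ((486.8902282714844, -201.54180908203125), (95.42972564697266, 18.70124626159668), 75.8708267211914)
rails front/back [[ 0.47833051 -0.07480786  0.073     ]
 [ 0.81269204 -0.15387101  0.073     ]
 [ 0.42351888 -0.31925596  0.073     ]
 [ 0.75111067 -0.39710348  0.073     ]]
[[0.91, 0.41, -0.0], [0.41, -0.91, 0.0], [0.0, -0.0, -1.0]]
```

```bash
cat >> h.py <<'E'
YAW=np.radians(-14.13); C=np.array([.546,-.2173])
def bw(x,y,z):
    "box coords -> world"
    c,s=np.cos(YAW),np.sin(YAW); return [C[0]+c*x-s*y,C[1]+s*x+c*y,z]
def F(): return np.array(r.current_contact_force()).round(1)
E
python3 - <<'E'
from h import *
r.set_gripper(0.0)
q=down(YAW)
r.move_to(bw(-.105,0,.25),q); print(r.current_q(),r.current_t(),F())
r.move_linear(bw(-.105,0,.106),vel=.2); print(F(),np.round(r.current_tool_pos(),4))
f0=np.array(r.current_contact_force())
r.move_linear(bw(-.075,0,.106),vel=.06); print(F())
r.move_linear(bw(.066,0,.106),vel=.08); print(F())
c,s=np.cos(YAW),np.sin(YAW)
for x in np.arange(.068,.086,.002):
    r.move_linear(bw(x,0,.106),vel=.03)
    f=(np.array(r.current_contact_force())-f0)@[c,s,0]; print(round(x,3),f.round(1))
    if f<-10: break
r.move_linear(bw(x-.03,0,.106),vel=.1)
r.move_linear(bw(-.03,0,.26),vel=.25)
T=np.array(r.current_tool_pos()); Q=r.current_ee_rot(); d=optics.get_image("wrist")
np.savez("pics/w1.npz",T=T,Q=Q,**d); cv2.imwrite("pics/w1.png",d["pixels"][:,:,::-1])
d=optics.get_image("top"); np.savez("pics/top1.npz",**d); cv2.imwrite("pics/top1.png",d["pixels"][:,:,::-1]); print(r.current_t())
E
```

```text
[-5.04681917e-01  2.34195040e-01  1.82071634e+00 -1.45117391e-04
  1.08656923e+00  1.31276666e+00] 2.2833 [-0.9 -0.3  1. ]
[ 0.6 -0.8  0.7] [ 0.4446 -0.1922  0.1068]
[-0.   0.7 -0.4]
[ 0.  -0.1 -0.3]
0.068 -8.7
0.07 -21.3
7.5917
```

View pics/w1.png

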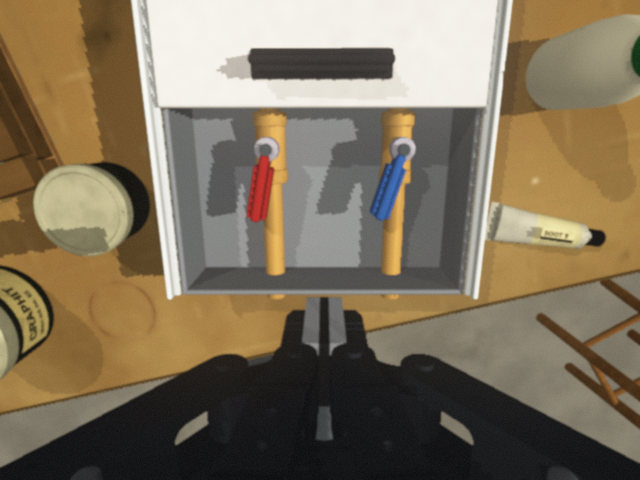

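The wrist view shows the cover fully open. The red lever is on the left, pivot (266,148) and tip (258,218). The blue lever is on the right, pivot (402,149) and tip (379,217).

Run:
```python
from h import *
d=np.load("pics/w1.npz"); M=np.eye(4); M[:3,:3]=R.from_quat(d["Q"]).as_matrix(); M[:3,3]=d["T"]
T=np.linalg.inv(M@d["mount"]); hsv=cv2.cvtColor(d["pixels"],cv2.COLOR_RGB2HSV)
c,s=np.cos(YAW),np.sin(YAW)
tob=lambda P:((P[:,:2]-C)@np.array([[c,-s],[s,c]])*1000).round(1)
for n,m in(("red",((hsv[...,0]<6)|(hsv[...,0]>174))),("blue",abs(hsv[...,0].astype(int)-112)<12)):
    m=(m&(hsv[...,1]>130)&(hsv[...,2]>50)).astype(np.uint8); m[:,:200]=0; m[:,450:]=0; m[:130]=0; m[240:]=0
    k=max(cv2.findContours(m,0,2)[0],key=cv2.contourArea)
    P=tob(cast(d,k[:,0],.050,T)); print(n,cv2.minAreaRect(P.astype(np.float32)))
print("pivots",tob(cast(d,[[266,148],[402,149]],.054,T)))
d=np.load("pics/top1.npz"); print("cover edge",tob(cast(d,[[350,240]],.07)))
```

```text
red ((-7.542593002319336, 52.68834686279297), (16.020835876464844, 55.05818176269531), 79.0661849975586)
blue ((-6.117647171020508, -53.17143249511719), (15.485855102539062, 54.760128021240234), 73.38336181640625)
pivots [[ 25.7  45.7]
 [ 24.9 -62. ]]
cover edge [[22.4 14. ]]
```

Run:
```python
from h import *
PV=np.array([.028,.0455]); Z=.062
def pose(th,gap=0,z=Z,rho=.040):
    p=PV+rho*np.array([-np.cos(th),np.sin(th)])-(.019+gap)*np.array([np.sin(th),np.cos(th)])
    return bw(*p,z),down(YAW+np.pi/2-th)
p,q=pose(.19,.009,.2); r.move_to(p,q); print(r.current_t(),r.current_q().round(2) if hasattr(r.current_q(),'round') else r.current_q())
r.move_linear(pose(.19,.009,.1)[0],vel=.15)
r.move_linear(pose(.19,.009)[0],vel=.06)
f0=np.array(r.current_contact_force()); print("down",f0.round(1))
for th in np.r_[np.arange(.19,1.5,.17),np.arange(1.5,1.8,.03)]:
    p,q=pose(th); r.move_linear(p,q,vel=.06)
    f=np.array(r.current_contact_force())-f0; print(th.round(2),f.round(1))
    if np.linalg.norm(f[:2])>12 or abs(f[2])>15: break
p,q=pose(th,.02); r.move_linear(p,vel=.1)
r.move_linear([p[0],p[1],.26],vel=.2)
p=bw(-.06,0,.26); r.move_linear(p,down(YAW),vel=.2)
T=np.array(r.current_tool_pos()); Q=r.current_ee_rot(); d=optics.get_image("wrist")
np.savez("pics/w2.npz",T=T,Q=Q,**d); cv2.imwrite("pics/w2.png",d["pixels"][:,:,::-1]); print(r.current_t())
```

```text
8.8 [-0.42  0.44  1.66 -0.    1.04  0.02]
down [-0.5 -0.1 -0.7]
0.19 [ 0.1 -1.   0.9]
0.36 [-1.   0.6  1. ]
0.53 [ 0.2 -0.2  0.2]
0.7 [-0.  -0.4  1.1]
0.87 [ 0.1 -0.7 -0.1]
1.04 [0.2 0.1 1.9]
1.21 [-1.1  0.1  0.9]
1.38 [-0.9  0.1  0.5]
1.5 [-4.  -1.3  1.3]
1.53 [-9.3 -1.6  3.9]
1.56 [-13.7  -1.7   8.3]
15.8667
```

View pics/w2.png

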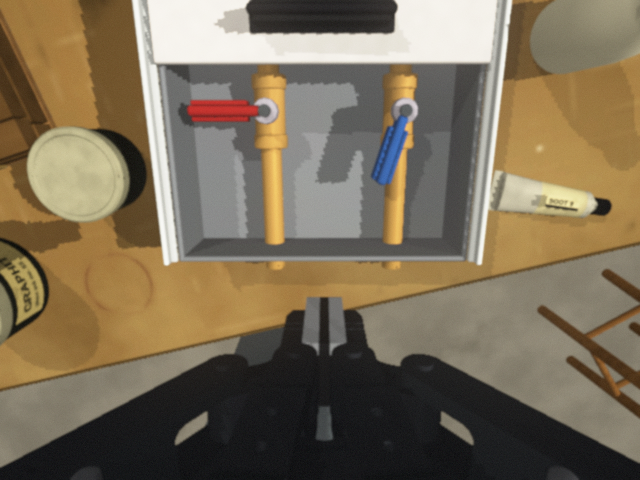

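The red lever now lies along box +y, tip (190,110) to pivot (265,111), so it is shut. The cover is still open, and the blue lever, tin and tube haven't moved.

```bash
python3 -c "
from cell import r
print(r.hand_in())"
```

```text
the job is handed in; nothing more can be done
None
```

I slid the cover fully back, pushed the red lever shut against its stop, and handed the job in at about 16 s; the final wrist picture shows the blue lever, tin and tube unmoved and the visible part of the bottle still in place, but no verdict came back.

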